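# Hook the big food chest shut

### The job

The street stall is about to move: secure the lid of the larger of the two wooden food chests by swinging its steel hook round until it is fully home in its catch, and let go of it. Leave the hook of the smaller chest open, as it is.

Things in the scene. Friction and masses are not known exactly. Their poses are not given: they have to be found in the camera images.
- large_hook (a joint): Hook of the larger chest (200 x 220 x 100 mm tall, fixed): a steel bar 11 mm wide, level, 12 to 18 mm above the chest's flat top, turning in the level plane about an upright pivot. In rad: 0 = fully home against the catch's back wall (hard stop), growing as it opens, anticlockwise from above; starts 0.9 to 1.5. Light friction (0.5 N at the knob); it stays where it is left.
- large_knob (a point): Middle (half-way up) of the upright round black knob at the free end of the larger chest's hook, 125 mm from the pivot: 16 mm in diameter (18 at the rim), 40 mm tall, from 18 to 58 mm above the chest's top. To be pinched from above or pushed sideways. Its x axis points along the bar, away from the pivot.
- large_pivot (a point): Pivot of that hook, at the height of the chest's top. Chest's axes, z up: at joint value q the bar points along (cos q, sin q), so fully home along +x. Chest centre 65 mm along +x, 55 along +y from here. The catch, a steel bracket 20 mm long and 28 tall, is 75 mm from here along +x, its back wall on the -y side, its mouth open to +y, whence the bar comes. Nothing else stands on the top.
- small_knob (a point): Middle of the like knob on the hook of the smaller chest (150 x 160 x 75 mm tall, its hook 95 mm long, also open), 38 mm above that chest's top. To be left where it is. Which of the two chests stands on the left varies.

How it is judged:
By the outcome, as a careful person would: the job done as asked, in the order asked, and still so for the second after the job is handed in, with the robot touching nothing.
It also fails if it takes over 35 s, if anything falls off the work surface, if the arm or the gripper's body presses on something with over 40 N, if the wrist force passes 120 N, or if a joint passes its speed limit or range.

### The arm

A 7-joint arm with a two-finger parallel gripper is mounted at the origin on the work surface. World frame = base frame: x ahead of the robot, y to its left, z up, the work surface at z = 0. Lengths are in m, angles in degrees, forces in N, time in s.
With the tool pointing down it reaches from about 0.425 to 1.025 m from the base axis. Payload 3.6 kg.
Tool frame: the origin (TCP) lies between the finger pads; the fingertips stand 17 mm ahead of it and the grasp point (between the pads) lies 2 mm behind it (manip.tip_extent is the distance from the TCP to the fingertips, in m); x points along the fingers, y is the direction in which the jaws open and shut, and the axes are right-handed (so a half turn about x gives the same grasp; the last joint's range is limited). The gripper opens to 85 mm and grips with 20 to 120 N. Pads are 22 mm wide; open, the fingers measure 114 mm over their backs; the gripper's body (76 mm by 85 mm) begins 54 mm behind the grasp point. The pads swing forward as they close: fully open they stand 13 mm farther back than shut.
Start: joints at [63.226, 33.873, 2.773, 92.16, -1.908, 54.013, -1.931], TCP at [0.265, -0.675, 0.248] pointing down, gripper open.
Joint ranges: [-153.93, 153.93], [-27.13, 128.08], [-72.61, 78.16], [10.71, 143.7], [-87.88, 267.88], [4.46, 118.87], [-176.78, 176.78]. Speed limits (degrees/s): [147.25, 147.25, 180, 180, 180, 180, 180].

### API

Orientations are given as a 3x3 rotation matrix whose columns are the frame's x, y, z axes.
In Python, from rig import readout, viewer, order, spotter, manip gives the robot as it stands. The module is installed in compiled form; this text tells all that it offers.
- The arm moves only by the shell command python3 -m handwheel 'ROWS' [OPENING] [FORCE]. ROWS is JSON, a list of rows, each an object of numbers: "dx", "dy", "dz": the shift along the tool's x, y, z in cm; "ax", "ay", "az": the turn, a rotation vector about the tool's x, y, z in rad. In form: [{"dx": .., "dy": .., "dz": .., "ax": .., "ay": .., "az": ..}, ...]. A call has 1 to 5 rows; each row is the pose to reach, as a shift and turn from the pose commanded when the call began, along the tool's axes at that moment; what a row does not reach only later rows make up. A row lasts 1/10 s, in which the tool goes at most 50 mm and 8.59 degrees, less where a joint would pass 70% of its speed; a pose out of reach is approached as far as the arm can. A call with a gripper value outside its range is refused whole. OPENING is the finger opening in cm, from 0 to 8.54, set as the call begins (- or left out, the last holds). The fingers move at their own pace and stop on an object; FORCE is the grip in N (left out, the last holds). Time passes only in rows, so rows that repeat a pose let the fingers close. It gives the time, the measured TCP pose, the force and the opening at its end, in the units of the state.
- readout.state(): the state, without advancing time (a new reading comes with each control period).
- viewer.read_camera(name): name is "scene" or "top"; returns a dict with "frame" (384x512x3 uint8, red, green, blue), "mtx" (3x3 intrinsics, pixels), "position" and "orientation" of the camera in the world. Camera axes: x right, y down, z forward; pixel columns grow to the right and rows downward; lengths in m; the calibration is good to about 2 mm. A picture is of the moment at which its call begins. There is no depth.
- order.finish_job(): hands the job in, once; it reports no verdict.
Trained networks look in the newest picture that a camera, given by its name, has taken for a name from the list of things; names that differ only in an ending like _2 or _b are one class to them, and where a whole thing is asked for, a point or a joint stands for the part that bears it (a point fixed in the world has none). Each returns a list of dicts, best first, with "conf" (0 to 1); they miss things now and then, are a little off and sometimes report something else, mostly with a low value. They report only what shows in the picture. A call takes as long as a camera call.
- spotter.search_frame(camera, target): "uv" ([column, row] in pixels, amid what is visible of it).
- spotter.masks_of(camera, target): "region" (384x512 bool, what is visible of it) and "uv" ([column, row] in pixels, amid what is visible of it).
- spotter.mark_of(camera, target): "uv" ([column, row] in pixels: a listed point, or the origin of a listed thing).
The state is a dict: "t": time; "joints": joint angles; "dq": joint speeds; "joint_torque": joint torques, N m; "ee_pos": TCP position; "ee_rot": TCP orientation; "wrist_force": force on the tool from outside, world axes, zero at the start; "wrist_torque": the same for the moment, N m; "opening": opening from 0.0 (shut) to 1.0 (fully open).
Only numpy, scipy, OpenCV 4.12 (cv2) and the standard library are available. Lean on these libraries where they do the work, as an engineer would, in place of code of your own. Each camera call takes 0.05 s, during which the arm holds its last target.

## Working session

There is one attempt and no reset: what is moved stays moved. The work goes in short steps, Python scripts to look and compute and a shell command to move; the robot and the scene stay as the last step left them, time stands still between calls to the robot, and variables do not carry over. Pictures are saved under pics/ and viewed, and the job is handed in when it is done.

```bash
mkdir -p pics; python3 - <<'E'
from rig import readout, viewer, spotter
import cv2, numpy as np
s=readout.state(); print(s['t'],s['ee_pos'],np.round(s['ee_rot'],3).tolist(),s['opening'])
for c in ['scene','top']:
    d=viewer.read_camera(c); cv2.imwrite(f'pics/{c}0.png',d['frame'][:,:,::-1])
    print(c,np.round(d['mtx'],1).tolist(),np.round(d['position'],3),np.round(d['orientation'],3).tolist())
    for n in ['large_knob','large_pivot','small_knob']:
        print(n,[(np.round(r['uv'],1).tolist(),round(r['conf'],2)) for r in spotter.mark_of(c,n)][:3])
E
```

```text
0.0 [ 0.26447776 -0.67416526  0.24714132] [[-0.001, 0.365, -0.931], [0.002, -0.931, -0.365], [-1.0, -0.002, 0.0]] 0.9969210142808065
scene [[359.6, 0.0, 263.2], [0.0, 359.6, 187.6], [0.0, 0.0, 1.0]] [0.947 0.033 0.787] [[-0.249, 0.793, -0.556], [0.969, 0.202, -0.145], [-0.003, -0.574, -0.819]]
large_knob [([453.4, 231.2], 0.56)]
large_pivot [([393.7, 209.5], 0.88)]
small_knob [([235.5, 175.9], 0.69)]
top [[496.1, 0.0, 253.0], [0.0, 496.1, 195.2], [0.0, 0.0, 1.0]] [ 0.362 -0.043  1.248] [[-0.027, -0.985, 0.169], [-1.0, 0.024, -0.018], [0.013, -0.169, -0.986]]
large_knob [([86.3, 213.3], 0.58), ([293.1, 233.1], 0.48)]
large_pivot [([137.3, 236.5], 0.92)]
small_knob [([292.3, 233.1], 0.62)]
```

View pics/scene0.png

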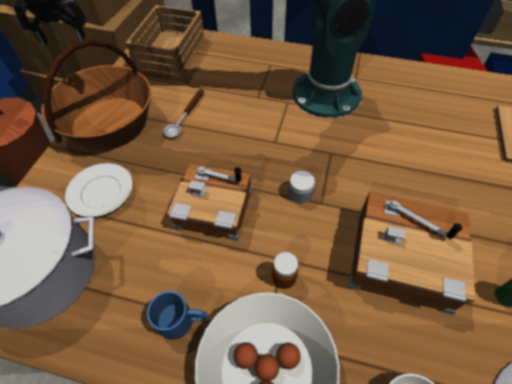

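View pics/top0.png

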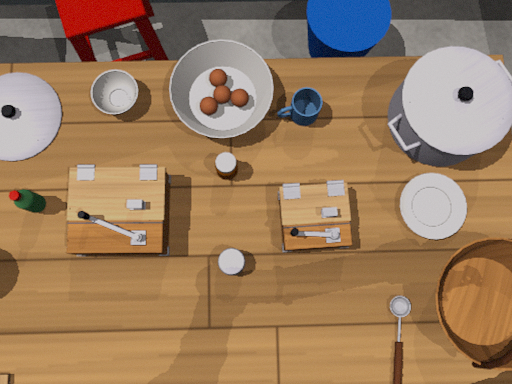

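```bash
cat > h.py <<'E'
import numpy as np
from scipy.optimize import least_squares
def ray(d,uv):
    r=d['orientation']@np.linalg.inv(d['mtx'])@np.array([uv[0],uv[1],1.]); return np.array(d['position']),r/np.linalg.norm(r)
def atz(d,uv,z):
    p,r=ray(d,uv); return p+r*(z-p[2])/r[2]
def tri(obs):
    A=np.zeros((3,3));b=np.zeros(3)
    for d,uv in obs:
        p,r=ray(d,uv);M=np.eye(3)-np.outer(r,r);A+=M;b+=M@p
    return np.linalg.solve(A,b)
def proj(d,X):
    c=np.array(d['orientation']).T@(np.asarray(X)-d['position']); u=d['mtx']@c; return u[:2]/u[2]
E
python3 - <<'E'
from h import *
from rig import viewer
d={c:viewer.read_camera(c) for c in('scene','top')}
for n,a,b in [('lk',(453.4,231.2),(86.3,213.3)),('lp',(393.7,209.5),(137.3,236.5)),('sk',(235.5,175.9),(292.3,233.1))]:
    X=tri([(d['scene'],a),(d['top'],b)]); print(n,X,[np.round(proj(d[c],X)-u,1) for c,u in(('scene',a),('top',b))])
    z={'lk':.138,'lp':.1,'sk':.113}[n]
    print(atz(d['scene'],a,z),atz(d['top'],b,z))
E
```

```text
lk [0.51952922 0.3137222  0.14290729] [array([-1.5, -0.2]), array([-1.2, -0.2])]
[0.51607824 0.31872279 0.138     ] [0.51973963 0.3125571  0.138     ]
lp [0.46811966 0.20701603 0.10170248] [array([-0.6, -0.1]), array([-0.6, -0. ])]
[0.4667908  0.20884284 0.1       ] [0.46818513 0.20600632 0.1       ]
sk [ 0.46736664 -0.1556715   0.10552307] [array([1.7, 0.1]), array([ 1.7, -0.5])]
[ 0.47322594 -0.15760685  0.113     ] [ 0.46571677 -0.15099856  0.113     ]
```

The larger chest is on the left (+y), with its knob near (86,213) and pivot near (137,236) in the top view. The catch is near (135,205). I'll zoom in to get the chest's yaw.

```bash
python3 - <<'E'
from h import *
from rig import viewer,spotter
import cv2
d={c:viewer.read_camera(c) for c in('scene','top')}
t=d['top']['frame'][155:265,55:180,::-1]; s=d['scene']['frame'][180:320,340:490,::-1]
a=cv2.resize(t,None,fx=5,fy=5,interpolation=cv2.INTER_CUBIC); b=cv2.resize(s,None,fx=4,fy=4,interpolation=cv2.INTER_CUBIC)
cv2.imwrite('pics/topz.png',a); cv2.imwrite('pics/scenez.png',b)
for c in d:
  for n in ['large_hook','large_knob']:
    for r in spotter.masks_of(c,n)[:2]:
        v,u=np.nonzero(r['region']); print(c,n,round(r['conf'],2),np.round(r['uv'],1),len(u),u.min(),u.max(),v.min(),v.max())
E
```

```text
scene large_hook 0.64 [429.1 226.3] 470 390 461 201 238
scene large_knob 0.72 [427.2 221.4] 423 391 461 201 237
top large_hook 0.8 [112.2 225.2] 387 78 141 211 241
top large_knob 0.81 [108.8 223.5] 322 78 140 211 240
```

View pics/topz.png

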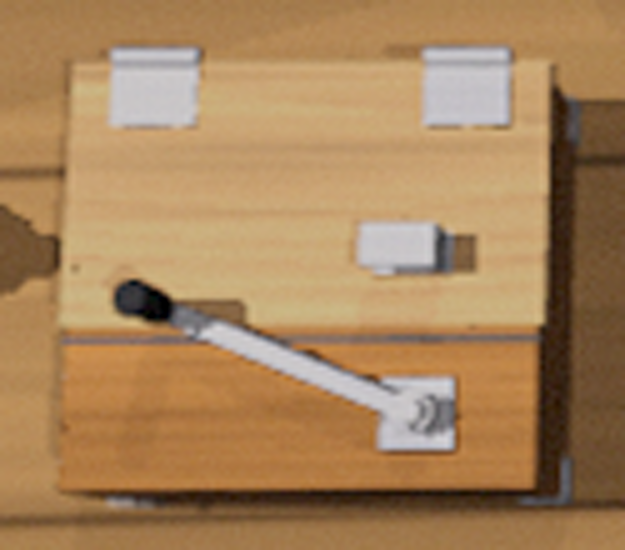

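View pics/scenez.png

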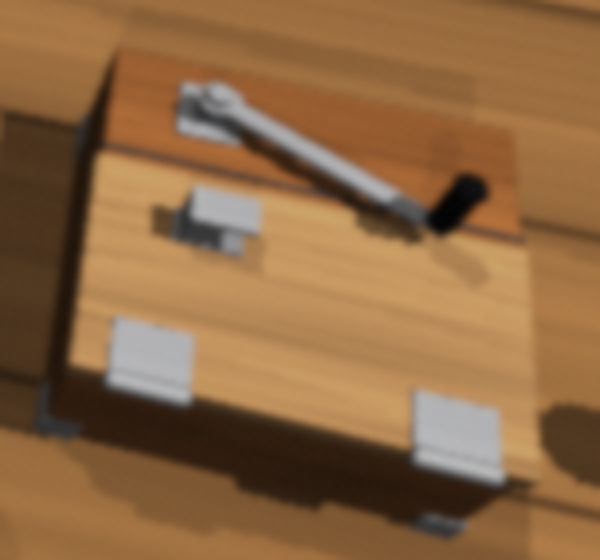

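```bash
python3 - <<'E'
from h import *
from rig import viewer
d={c:viewer.read_camera(c) for c in('scene','top')}
T=lambda u,v:(55+u/5-.4,155+v/5-.4); S=lambda u,v:(340+u/4-.4,180+v/4-.4)
tc=[(72,62),(553,62),(535,490),(60,490)]; sc=[(535,485),(70,365),(120,48),(515,130)]
P=[atz(d['top'],T(*p),.1) for p in tc]; Q=[atz(d['scene'],S(*p),.1) for p in sc]
for X in(P,Q):
    print(np.round(X,3)[:,:2].tolist())
    for k,l in((0,1),(1,2),(2,3),(3,0)): e=X[l]-X[k]; print(round(np.linalg.norm(e),3),round(np.degrees(np.arctan2(e[1],e[0])),1))
    print('centre',np.mean(X,0))
kt=tri([(d['top'],T(131,297)),(d['scene'],S(470,188))]);kb=tri([(d['top'],T(155,302)),(d['scene'],S(443,222))])
print('knob top',kt,'bot',kb)
print('knob top@.158',atz(d['top'],T(131,297),.158),atz(d['scene'],S(470,188),.158))
print('pivot',tri([(d['top'],T(425,410)),(d['scene'],S(220,98))]),atz(d['top'],T(425,410),.118))
E
```

```text
[[0.636, 0.369], [0.631, 0.142], [0.43, 0.15], [0.435, 0.367]]
0.226 -91.4
0.201 177.8
0.217 88.5
0.201 0.5
centre [0.53314133 0.25695244 0.1       ]
[[0.638, 0.366], [0.632, 0.145], [0.431, 0.153], [0.433, 0.37]]
0.221 -91.5
0.201 177.7
0.217 89.6
0.205 -1.2
centre [0.53333854 0.25811118 0.1       ]
knob top [0.51580516 0.31840495 0.1565194 ] bot [0.5178411  0.31841018 0.12413643]
knob top@.158 [0.51564095 0.31816742 0.158     ] [0.51683911 0.31747199 0.158     ]
pivot [0.46631411 0.20077893 0.11967295] [0.46615931 0.19689002 0.118     ]
```

```bash
cat >> h.py <<'E'
def plan(targets):
    # world targets (x,y,z,yaw deg of tool y) -> tool-axis offsets in cm/rad, tool pointing down
    from rig import readout, manip
    from scipy.spatial.transform import Rotation as Ro
    s=readout.state(); R=np.array(s['ee_rot']); p=np.array(s['ee_pos'])
    print('t',round(s['t'],2),'p',np.round(p,4),'yaw',round(np.degrees(np.arctan2(R[1,1],R[0,1])),1),'F',np.round(s['wrist_force'],1),'op',round(s['opening'],2),'J',np.round(s['joints'],0))
    for x,y,z,a in targets:
        a=np.radians(a); c,n=np.cos(a),np.sin(a)
        G=np.array([[0,c,n],[0,n,-c],[-1,0,0]])
        print('d',np.round(R.T@(np.array([x,y,z])-p)*100,2),'a',np.round(Ro.from_matrix(R.T@G).as_rotvec(),3))
E
python3 -c "
from h import *; import rig; print(rig.manip.tip_extent)
plan([(.35,-.42,.25,-68.6),(.5,0,.25,-35),(.485,.34,.25,-35)])"
```

```text
0.017
t 0.9 p [ 0.2648 -0.6749  0.2483] yaw -68.6 F [-0.3 -0.5  0.8] op 1.0 J [63. 34.  3. 92. -2. 54. -2.]
d [ -0.17 -20.62 -17.25] a [ 0. -0. -0.]
d [ -0.17 -54.24 -46.55] a [-0.586 -0.    -0.   ]
d [ -0.17 -86.44 -57.56] a [-0.586 -0.    -0.   ]
```

```bash
python3 -m handwheel '[{"dy":-3.5,"dz":-3},{"dy":-7.2,"dz":-6.2},{"dy":-11,"dz":-9.4},{"dy":-14.6,"dz":-12.6},{"dy":-18.2,"dz":-15.7}]' 0 30; python3 -c "
from h import *
plan([(.5,0,.25,-35),(.485,.34,.25,-35)])"
```

```text
t 0.9 p [ 0.2648 -0.6749  0.2483] yaw -68.6 F [-0.3 -0.5  0.8] op 1.0 J [63. 34.  3. 92. -2. 54. -2.]
d [ -0.17 -54.24 -46.55] a [-0.586 -0.    -0.   ]
d [ -0.17 -86.44 -57.56] a [-0.586 -0.    -0.   ]validation failed for argument at $[0]...
```

```bash
python3 -m handwheel '[{"dx":0,"dy":-3.5,"dz":-3,"ax":0,"ay":0,"az":0},{"dx":0,"dy":-7.2,"dz":-6.2,"ax":-0.1,"ay":0,"az":0},{"dx":0,"dy":-11,"dz":-9.4,"ax":-0.2,"ay":0,"az":0},{"dx":0,"dy":-14.6,"dz":-12.6,"ax":-0.3,"ay":0,"az":0},{"dx":0,"dy":-18.2,"dz":-15.7,"ax":-0.4,"ay":0,"az":0}]' 0 30; python3 -c "
from h import *
plan([(.5,0,.25,-35),(.485,.34,.25,-35)])"
```

```text
t: 1.4
ee_pos: [0.3451, -0.4463, 0.2486]
ee_rot: [[0.001, 0.702, -0.712], [-0.001, -0.712, -0.702], [-1.0, 0.001, -0.0]]
wrist_force: [0.5, -1.4, 0.3]
opening: 0.144
t 1.4 p [ 0.3451 -0.4463  0.2486] yaw -45.4 F [ 0.5 -1.4  0.3] op 0.14 J [ 51.  22.  -5. 113.   3.  45.  -0.]
d [ -0.15 -20.92 -42.36] a [-0.182  0.    -0.001]
d [ -0.17 -46.19 -65.16] a [-0.182  0.    -0.001]
```

```bash
python3 -m handwheel '[{"dx":0,"dy":-2,"dz":-4.2,"ax":-0.05,"ay":0,"az":0},{"dx":0,"dy":-4.2,"dz":-8.4,"ax":-0.1,"ay":0,"az":0},{"dx":0,"dy":-6.3,"dz":-12.7,"ax":-0.15,"ay":0,"az":0},{"dx":0,"dy":-8.4,"dz":-17,"ax":-0.18,"ay":0,"az":0},{"dx":0,"dy":-10.5,"dz":-21.2,"ax":-0.18,"ay":0,"az":0}]' ; python3 -c "
from h import *
plan([(.5,0,.25,-35),(.485,.34,.25,-35)])"
```

```text
t: 1.9
ee_pos: [0.4233, -0.2232, 0.2487]
ee_rot: [[0.001, 0.816, -0.578], [-0.0, -0.578, -0.816], [-1.0, 0.001, -0.0]]
wrist_force: [1.2, -0.7, -1.0]
opening: 0.004
t 1.9 p [ 0.4233 -0.2232  0.2487] yaw -35.3 F [ 1.2 -0.7 -1. ] op 0.0 J [ 31.  17. -11. 123.   5.  41. -18.]
d [ -0.13  -6.65 -22.64] a [-0.006 -0.    -0.001]
d [ -0.15 -27.54 -49.51] a [-0.006 -0.    -0.001]
```

```bash
python3 -m handwheel '[{"dx":0,"dy":-1.3,"dz":-4.6,"ax":0,"ay":0,"az":0},{"dx":0,"dy":-2.6,"dz":-9.2,"ax":0,"ay":0,"az":0},{"dx":0,"dy":-4,"dz":-13.8,"ax":0,"ay":0,"az":0},{"dx":0,"dy":-5.3,"dz":-18.4,"ax":0,"ay":0,"az":0},{"dx":0,"dy":-6.7,"dz":-23,"ax":0,"ay":0,"az":0}]' ; python3 -c "
from h import *
plan([(.485,.34,.25,-35)])"
```

```text
t: 2.4
ee_pos: [0.5018, 0.0032, 0.2487]
ee_rot: [[0.001, 0.815, -0.579], [-0.0, -0.579, -0.815], [-1.0, 0.001, -0.0]]
wrist_force: [1.7, -0.9, -1.2]
opening: 0.002
t 2.4 p [0.5018 0.0032 0.2487] yaw -35.4 F [ 1.7 -0.9 -1.2] op 0.0 J [  7.  18. -15. 120.   7.  42. -49.]
d [ -0.14 -20.87 -26.49] a [-0.006 -0.    -0.001]
```

```bash
python3 -m handwheel '[{"dx":0,"dy":-3,"dz":-3.8,"ax":0,"ay":0,"az":0},{"dx":0,"dy":-6,"dz":-7.6,"ax":0,"ay":0,"az":0},{"dx":0,"dy":-9,"dz":-11.4,"ax":0,"ay":0,"az":0},{"dx":0,"dy":-12,"dz":-15.2,"ax":0,"ay":0,"az":0},{"dx":0,"dy":-15,"dz":-19,"ax":0,"ay":0,"az":0}]' ; python3 -c "
from h import *
plan([(.485,.34,.25,-35),(.485,.34,.147,-35)])"
```

```text
t: 2.9
ee_pos: [0.4886, 0.2451, 0.2486]
ee_rot: [[0.001, 0.815, -0.579], [0.0, -0.579, -0.815], [-1.0, 0.001, -0.001]]
wrist_force: [0.1, 0.2, 0.0]
opening: -0.002
t 2.9 p [0.4886 0.2451 0.2486] yaw -35.4 F [0.1 0.2 0. ] op -0.0 J [-18.  22. -18. 115.  10.  45. -76.]
d [-0.14 -5.79 -7.53] a [-0.006 -0.001 -0.001]
d [10.16 -5.79 -7.53] a [-0.006 -0.001 -0.001]
```

```bash
python3 -m handwheel '[{"dx":0,"dy":-2.9,"dz":-3.8,"ax":0,"ay":0,"az":0},{"dx":0,"dy":-5.8,"dz":-7.5,"ax":0,"ay":0,"az":0},{"dx":2,"dy":-5.8,"dz":-7.5,"ax":0,"ay":0,"az":0},{"dx":5,"dy":-5.8,"dz":-7.5,"ax":0,"ay":0,"az":0},{"dx":5,"dy":-5.8,"dz":-7.5,"ax":0,"ay":0,"az":0}]' ; python3 - <<'E'
from h import *
from rig import viewer
import cv2
plan([(.485,.34,.147,-35)])
d={c:viewer.read_camera(c) for c in('scene','top')}
t=d['top']['frame'][155:265,55:180,::-1]; s=d['scene']['frame'][160:300,340:490,::-1]
a=cv2.resize(t,None,fx=3.2,fy=4,interpolation=cv2.INTER_CUBIC); b=cv2.resize(s,(400,440),interpolation=cv2.INTER_CUBIC)
cv2.imwrite('pics/a1.png',np.hstack([a,b]))
E
```

```text
t: 3.4
ee_pos: [0.4826, 0.3364, 0.1951]
ee_rot: [[-0.006, 0.816, -0.578], [-0.005, -0.578, -0.816], [-1.0, -0.002, 0.007]]
wrist_force: [-0.2, -1.0, 0.3]
opening: -0.0
t 3.4 p [0.4826 0.3364 0.1951] yaw -35.3 F [-0.2 -1.   0.3] op -0.0 J [-27.  29. -17. 112.  12.  41. -87.]
d [ 4.8  -0.   -0.46] a [-0.005  0.007  0.002]
```

View pics/a1.png

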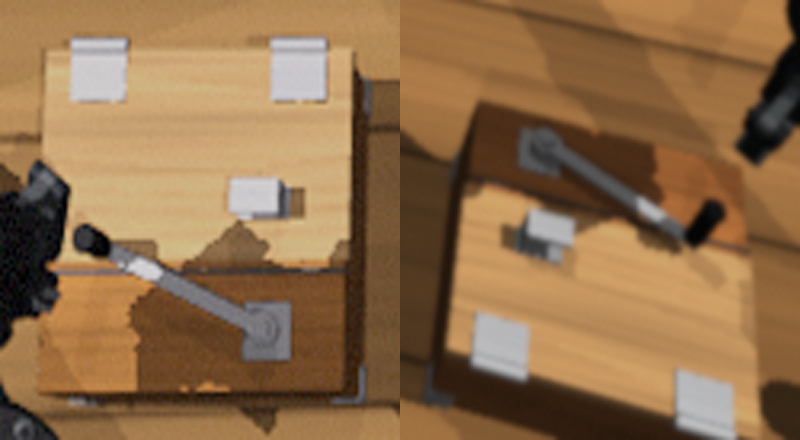

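The gripper is left of and above the knob and clear of it (knob at about (90,240) in the left panel). Next I'll lower it beside the knob.

```bash
python3 -m handwheel '[{"dx":2.4,"dy":0,"dz":-0.2,"ax":0,"ay":0,"az":0},{"dx":4.8,"dy":0,"dz":-0.4,"ax":0,"ay":0,"az":0},{"dx":4.8,"dy":0,"dz":-0.4,"ax":0,"ay":0,"az":0}]' ; python3 - <<'E'
from h import *
from rig import viewer
import cv2
P=np.array([.467,.204]); 
L=[]
for th in (66,58,50,42,34,26,18,10,2,-1.2):
    t=np.radians(th); yaw=max(-90,-35-(66-th)*.85); y=np.radians(yaw); n=np.array([np.cos(y),np.sin(y)])
    g=P+.125*np.array([np.cos(t),np.sin(t)])-.0225*n
    L.append((*g,.147,yaw)); print(np.round(L[-1],3))
plan(L)
d={c:viewer.read_camera(c) for c in('scene','top')}
t=d['top']['frame'][155:265,55:180,::-1]; s=d['scene']['frame'][160:300,340:490,::-1]
a=cv2.resize(t,None,fx=3.2,fy=4,interpolation=cv2.INTER_CUBIC); b=cv2.resize(s,(400,440),interpolation=cv2.INTER_CUBIC)
cv2.imwrite('pics/a2.png',np.hstack([a,b]))
E
```

```text
t: 3.8
ee_pos: [0.4868, 0.3402, 0.1495]
ee_rot: [[-0.002, 0.815, -0.579], [-0.002, -0.579, -0.815], [-1.0, -0.001, 0.003]]
wrist_force: [-0.3, -0.3, -0.2]
opening: -0.001
[  0.499   0.331   0.147 -35.   ]
[  0.516   0.325   0.147 -41.8  ]
[  0.532   0.317   0.147 -48.6  ]
[  0.547   0.306   0.147 -55.4  ]
[  0.56    0.294   0.147 -62.2  ]
[  0.571   0.28    0.147 -69.   ]
[  0.58    0.264   0.147 -75.8  ]
[  0.587   0.248   0.147 -82.6  ]
[  0.592   0.231   0.147 -89.4  ]
[  0.592   0.224   0.147 -90.   ]
t 3.8 p [0.4868 0.3402 0.1495] yaw -35.4 F [-0.3 -0.3 -0.2] op -0.0 J [-28.  33. -16. 113.  14.  36. -88.]
d [0.24 1.56 0.01] a [-0.007  0.003  0.001]
d [ 0.24  3.3  -0.49] a [0.112 0.003 0.   ]
d [ 0.24  5.09 -0.73] a [0.23  0.003 0.   ]
d [ 0.24  6.89 -0.73] a [0.349 0.003 0.   ]
d [ 0.24  8.67 -0.47] a [ 0.468  0.003 -0.   ]
d [ 0.24 10.39  0.02] a [ 0.587  0.003 -0.   ]
d [ 0.24 12.02  0.75] a [ 0.705  0.003 -0.   ]
d [ 0.24 13.52  1.69] a [ 0.824  0.003 -0.001]
d [ 0.24 14.88  2.83] a [ 0.943  0.003 -0.001]
d [ 0.25 15.31  3.38] a [ 0.953  0.003 -0.001]
```

View pics/a2.png

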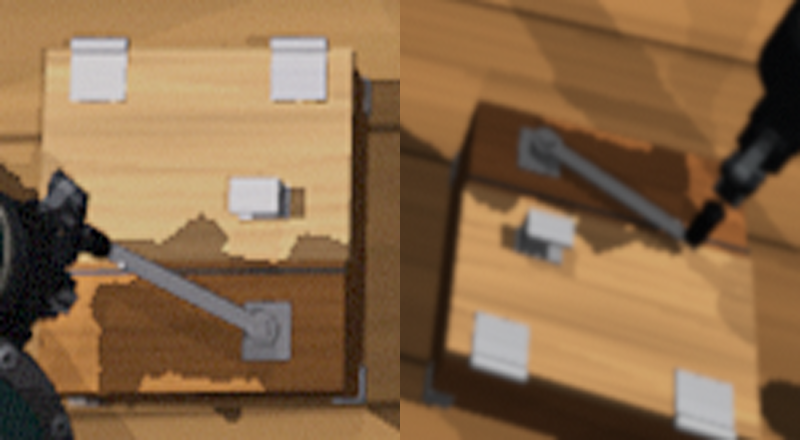

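The shut fingers are now beside the knob on its outer side at knob height. Next I'll push along the arc.

```bash
python3 -m handwheel '[{"dx":0.1,"dy":1,"dz":0,"ax":0,"ay":0,"az":0},{"dx":0.2,"dy":1.8,"dz":-0.1,"ax":0.03,"ay":0,"az":0},{"dx":0.2,"dy":2.6,"dz":-0.3,"ax":0.07,"ay":0,"az":0},{"dx":0.2,"dy":3.5,"dz":-0.5,"ax":0.12,"ay":0,"az":0},{"dx":0.2,"dy":4.3,"dz":-0.6,"ax":0.18,"ay":0,"az":0}]' ; python3 - <<'E'
from h import *
from rig import viewer
import cv2
P=np.array([.467,.204]); 
L=[]
for th in (54,46,38,30,22,14,6,2,-1.2):
    t=np.radians(th); yaw=max(-90,-35-(66-th)*.85); y=np.radians(yaw); n=np.array([np.cos(y),np.sin(y)])
    g=P+.125*np.array([np.cos(t),np.sin(t)])-.0225*n
    L.append((*g,.147,yaw))
plan(L)
d={c:viewer.read_camera(c) for c in('scene','top')}
t=d['top']['frame'][155:265,55:180,::-1]; s=d['scene']['frame'][160:300,340:490,::-1]
a=cv2.resize(t,None,fx=3.2,fy=4,interpolation=cv2.INTER_CUBIC); b=cv2.resize(s,(400,440),interpolation=cv2.INTER_CUBIC)
cv2.imwrite('pics/a3.png',np.hstack([a,b]))
E
```

```text
t: 4.4
ee_pos: [0.527, 0.3209, 0.1487]
ee_rot: [[0.001, 0.695, -0.719], [0.001, -0.719, -0.695], [-1.0, 0.0, -0.001]]
wrist_force: [-0.5, 0.5, 0.4]
opening: 0.004
t 4.4 p [0.527  0.3209 0.1487] yaw -46.0 F [-0.5  0.5  0.4] op 0.0 J [-26.  34. -13. 110.  12.  37. -93.]
d [ 0.17 -0.18  0.16] a [-0.013 -0.001 -0.   ]
d [ 0.17  1.57 -0.29] a [ 0.105 -0.001 -0.   ]
d [ 0.17  3.35 -0.49] a [ 0.224 -0.001 -0.   ]
d [ 0.17  5.15 -0.44] a [ 0.343 -0.001  0.   ]
d [ 0.17  6.91 -0.15] a [ 0.461 -0.001  0.   ]
d [0.17 8.61 0.39] a [ 0.58  -0.001  0.   ]
d [ 0.17 10.21  1.15] a [ 0.699 -0.001  0.   ]
d [ 0.17 10.97  1.61] a [ 0.758 -0.001  0.   ]
d [ 0.17 11.49  2.08] a [ 0.769 -0.001  0.   ]
```

View pics/a3.png

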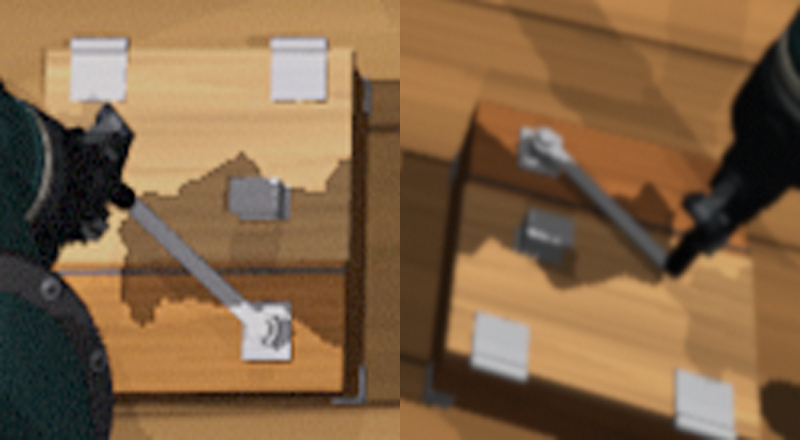

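The bar has turned to about 50° (knob at about (122,196) in the left panel), and the push is tracking it. Continuing.

```bash
python3 -m handwheel '[{"dx":0.1,"dy":1.2,"dz":-0.2,"ax":0.07,"ay":0,"az":0},{"dx":0.1,"dy":2.5,"dz":-0.4,"ax":0.17,"ay":0,"az":0},{"dx":0.1,"dy":3.8,"dz":-0.5,"ax":0.26,"ay":0,"az":0},{"dx":0.1,"dy":5.1,"dz":-0.4,"ax":0.34,"ay":0,"az":0},{"dx":0.1,"dy":6.3,"dz":-0.2,"ax":0.43,"ay":0,"az":0}]' ; python3 - <<'E'
from h import *
from rig import viewer
import cv2
P=np.array([.467,.204]); 
L=[]
for th in (26,22,18,14,10,6,2,-1.2,-3):
    t=np.radians(th); yaw=max(-90,-35-(66-th)*.85); y=np.radians(yaw); n=np.array([np.cos(y),np.sin(y)])
    g=P+.125*np.array([np.cos(t),np.sin(t)])-.0225*n
    L.append((*g,.147,yaw))
plan(L)
d={c:viewer.read_camera(c) for c in('scene','top')}
t=d['top']['frame'][155:265,55:180,::-1]; s=d['scene']['frame'][160:300,340:490,::-1]
a=cv2.resize(t,None,fx=3.2,fy=4,interpolation=cv2.INTER_CUBIC); b=cv2.resize(s,(400,440),interpolation=cv2.INTER_CUBIC)
cv2.imwrite('pics/a4.png',np.hstack([a,b]))
E
```

```text
t: 5.0
ee_pos: [0.5716, 0.2777, 0.1474]
ee_rot: [[0.0, 0.334, -0.942], [0.001, -0.942, -0.334], [-1.0, -0.001, -0.001]]
wrist_force: [0.5, 0.7, -0.8]
opening: -0.001
t 5.0 p [0.5716 0.2777 0.1474] yaw -70.5 F [ 0.5  0.7 -0.8] op -0.0 J [ -26.   35.   -6.  108.    6.   38. -106.]
d [ 0.04 -0.21 -0.04] a [-0.026 -0.001  0.001]
d [ 0.04  0.66 -0.24] a [ 0.034 -0.001  0.001]
d [ 0.03  1.55 -0.38] a [ 0.093 -0.001  0.001]
d [ 0.03  2.43 -0.46] a [ 0.152 -0.001  0.001]
d [ 0.03  3.32 -0.47] a [ 0.212 -0.001  0.001]
d [ 0.03  4.21 -0.43] a [ 0.271 -0.001  0.001]
d [ 0.03  5.09 -0.32] a [ 0.33  -0.001  0.001]
d [ 0.03  5.76 -0.12] a [ 0.341 -0.001  0.001]
d [0.03 6.12 0.03] a [ 0.341 -0.001  0.001]
```

View pics/a4.png

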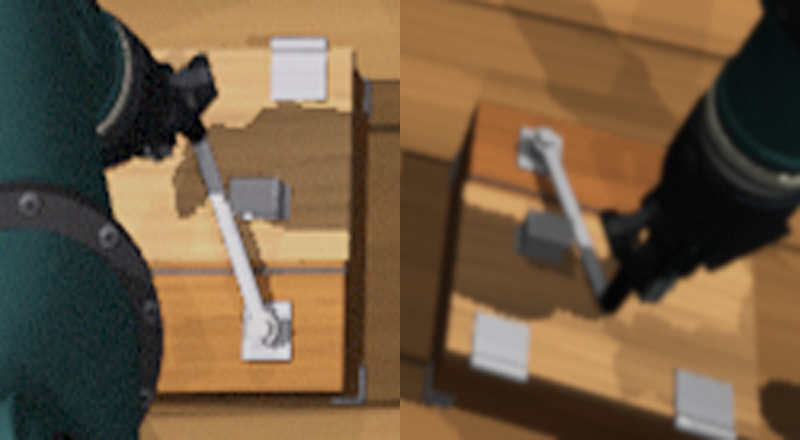

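The bar is at about 25° and approaching the catch mouth. I'll slow down for the last part and watch the force.

```bash
python3 -m handwheel '[{"dx":0,"dy":0.9,"dz":-0.3,"ax":0.05,"ay":0,"az":0},{"dx":0,"dy":1.8,"dz":-0.4,"ax":0.11,"ay":0,"az":0},{"dx":0,"dy":2.7,"dz":-0.5,"ax":0.17,"ay":0,"az":0},{"dx":0,"dy":3.6,"dz":-0.5,"ax":0.23,"ay":0,"az":0},{"dx":0,"dy":4.4,"dz":-0.4,"ax":0.29,"ay":0,"az":0}]'; python3 -c "
from h import *
plan([(.592,.231,.147,-90),(.592,.224,.147,-90)])"
```

```text
t: 5.6
ee_pos: [0.5896, 0.2377, 0.1472]
ee_rot: [[-0.0, 0.052, -0.999], [0.001, -0.999, -0.052], [-1.0, -0.001, 0.0]]
wrist_force: [0.6, 0.5, -0.5]
opening: 0.001
t 5.6 p [0.5896 0.2377 0.1472] yaw -87.0 F [ 0.6  0.5 -0.5] op 0.0 J [ -25.   34.   -2.  108.    2.   37. -115.]
d [ 0.02  0.68 -0.21] a [0.052 0.    0.001]
d [ 0.02  1.38 -0.17] a [0.052 0.    0.001]
```

```bash
python3 -m handwheel '[{"dx":0,"dy":0.5,"dz":-0.1,"ax":0.03,"ay":0,"az":0},{"dx":0,"dy":0.9,"dz":-0.2,"ax":0.05,"ay":0,"az":0},{"dx":0,"dy":0.9,"dz":-0.2,"ax":0.05,"ay":0,"az":0}]'; python3 -m handwheel '[{"dx":0,"dy":0.2,"dz":0,"ax":0,"ay":0,"az":0},{"dx":0,"dy":0.2,"dz":0,"ax":0,"ay":0,"az":0}]'; python3 -m handwheel '[{"dx":0,"dy":0.2,"dz":0,"ax":0,"ay":0,"az":0},{"dx":0,"dy":0.2,"dz":0,"ax":0,"ay":0,"az":0}]'
```

```text
t: 5.9
ee_pos: [0.5921, 0.2281, 0.1472]
ee_rot: [[-0.0, 0.004, -1.0], [-0.0, -1.0, -0.004], [-1.0, 0.0, 0.0]]
wrist_force: [-0.1, 0.4, 0.4]
opening: -0.003
t: 6.1
ee_pos: [0.5921, 0.2267, 0.1473]
ee_rot: [[-0.0, 0.004, -1.0], [0.0, -1.0, -0.004], [-1.0, -0.0, 0.0]]
wrist_force: [-0.4, 0.1, 0.5]
opening: 0.002
t: 6.3
ee_pos: [0.5922, 0.2252, 0.1473]
ee_rot: [[0.0, 0.004, -1.0], [0.001, -1.0, -0.004], [-1.0, -0.001, -0.0]]
wrist_force: [0.7, 1.3, -0.7]
opening: 0.003
```

No contact with the stop yet, so I'll keep going in small steps.

```bash
python3 -m handwheel '[{"dx":0,"dy":0.2,"dz":0,"ax":0,"ay":0,"az":0},{"dx":0,"dy":0.2,"dz":0,"ax":0,"ay":0,"az":0}]'|grep -E "pos|force";  python3 -m handwheel '[{"dx":0,"dy":0.2,"dz":0,"ax":0,"ay":0,"az":0},{"dx":0,"dy":0.2,"dz":0,"ax":0,"ay":0,"az":0}]'|grep -E "pos|force"; python3 - <<'E'
from rig import viewer
import cv2, numpy as np
d={c:viewer.read_camera(c) for c in('scene','top')}
t=d['top']['frame'][155:265,55:180,::-1]; s=d['scene']['frame'][160:300,340:490,::-1]
a=cv2.resize(t,None,fx=3.2,fy=4,interpolation=cv2.INTER_CUBIC); b=cv2.resize(s,(400,440),interpolation=cv2.INTER_CUBIC)
cv2.imwrite('pics/a5.png',np.hstack([a,b]))
E
```

```text
ee_pos: [0.5922, 0.2248, 0.1474]
wrist_force: [0.6, 4.6, -1.4]
ee_pos: [0.5922, 0.2246, 0.1475]
wrist_force: [-0.0, 8.5, -2.6]
```

View pics/a5.png

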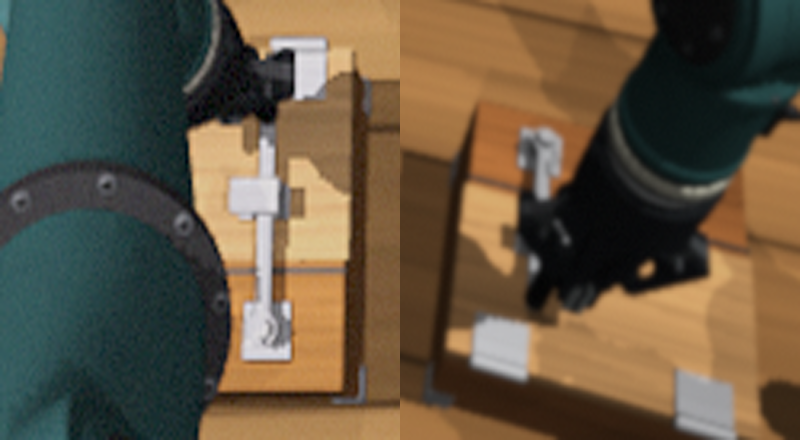

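The bar now lies inside the catch. The tool stopped at y≈0.2246 (0.224 predicted) and the force is rising, which points to the hard stop. I'll give one more small nudge, then back off and rise.

```bash
python3 -m handwheel '[{"dx":0,"dy":0.2,"dz":0,"ax":0,"ay":0,"az":0},{"dx":0,"dy":0.2,"dz":0,"ax":0,"ay":0,"az":0}]'|grep -E "pos|force";  python3 -m handwheel '[{"dx":0,"dy":-1,"dz":0,"ax":0,"ay":0,"az":0},{"dx":0,"dy":-3,"dz":0,"ax":0,"ay":0,"az":0},{"dx":-3,"dy":-4,"dz":0,"ax":0,"ay":0,"az":0},{"dx":-7,"dy":-5,"dz":0,"ax":0,"ay":0,"az":0},{"dx":-11,"dy":-8,"dz":0,"ax":0,"ay":0,"az":0}]'|grep -E "pos|force"; python3 -m handwheel '[{"dx":0,"dy":-5,"dz":0,"ax":0,"ay":0,"az":0},{"dx":0,"dy":-9,"dz":0,"ax":0,"ay":0,"az":0},{"dx":0,"dy":-13,"dz":0,"ax":0,"ay":0,"az":0},{"dx":0,"dy":-15,"dz":0,"ax":0,"ay":0,"az":0},{"dx":0,"dy":-15,"dz":0,"ax":0,"ay":0,"az":0}]'; python3 - <<'E'
from rig import viewer,spotter
from h import *
import cv2
d={c:viewer.read_camera(c) for c in('scene','top')}
for c in d:
  for n in ('large_knob','small_knob'): print(c,n,[(np.round(r['uv'],1).tolist(),round(r['conf'],2)) for r in spotter.mark_of(c,n)][:3])
  print(proj(d[c],(.592,.2014,.138)))
t=d['top']['frame'][155:265,55:180,::-1]; s=d['scene']['frame'][160:300,340:490,::-1]
a=cv2.resize(t,None,fx=3.2,fy=4,interpolation=cv2.INTER_CUBIC); b=cv2.resize(s,(400,440),interpolation=cv2.INTER_CUBIC)
cv2.imwrite('pics/a6.png',np.hstack([a,b]))
cv2.imwrite('pics/a6s.png',d['scene']['frame'][:,:,::-1])
E
```

```text
ee_pos: [0.5921, 0.2244, 0.1475]
wrist_force: [0.3, 10.1, -2.3]
ee_pos: [0.5923, 0.2949, 0.2578]
wrist_force: [1.8, 1.0, 0.1]
t: 8.0
ee_pos: [0.589, 0.4541, 0.2568]
ee_rot: [[-0.001, 0.01, -1.0], [0.002, -1.0, -0.01], [-1.0, -0.002, 0.001]]
wrist_force: [-0.0, -0.2, 0.4]
opening: -0.002
scene large_knob [([394.2, 250.8], 0.79)]
scene small_knob [([237.2, 174.4], 0.62)]
[392.53225361 251.42258043]
top large_knob [([139.1, 181.0], 0.91)]
top small_knob [([293.0, 235.1], 0.6)]
[136.39703051 180.58431068]
```

View pics/a6.png

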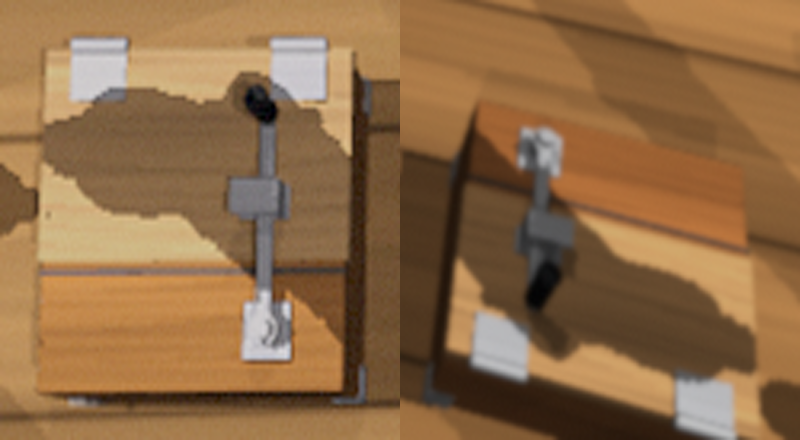

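View pics/a6s.png

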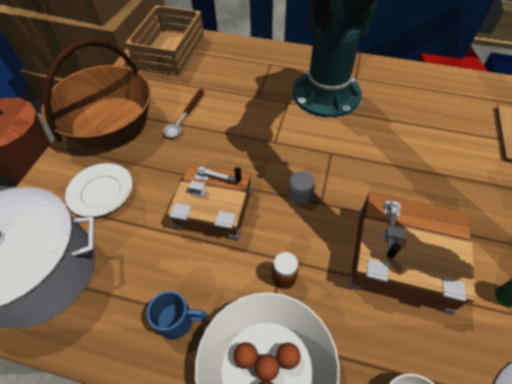

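```bash
python3 - <<'E'
from rig import viewer,spotter
from h import *
import cv2
d={c:viewer.read_camera(c) for c in('scene','top')}
D=d['top']; g=D['frame'].astype(int)
# bar: grey (low saturation) pixels between pivot and catch, catch and knob
out=[]
for v in list(range(217,229))+list(range(186,196)):
    row=g[v,126:152]; sat=row.max(1)-row.min(1); w=np.clip(45-sat,0,None)*(row.max(1)>70); 
    u=np.arange(126,152); 
    if w.sum()>0: out.append((v,(w*u).sum()/w.sum(),(w>0).sum()))
for o in out: print(o[0],round(o[1],2),o[2],end=' | ')
P=np.array([atz(D,(u,v),.118)[:2] for v,u,n in out if 3<=n<=6])
k=np.polyfit(P[:,0],P[:,1],1); print('\nbar yaw',np.degrees(np.arctan(k[0])),'y at x=.467',np.polyval(k,.467),'resid',np.std(P[:,1]-np.polyval(k,P[:,0])))
E
```

```text
217 137.15 7 | 218 137.07 7 | 219 137.1 7 | 220 137.05 7 | 221 137.09 7 | 222 137.77 15 | 223 137.7 12 | 224 137.07 5 | 225 137.11 5 | 226 137.16 5 | 227 137.16 5 | 228 137.14 5 | 186 138.15 6 | 187 138.02 6 | 188 138.15 6 | 189 138.18 6 | 190 138.11 6 | 191 138.08 6 | 192 138.04 5 | 193 137.97 5 | 194 137.99 6 | 195 137.99 5 | 
bar yaw -0.7699980011414684 y at x=.467 0.20308896277186345 resid 0.000136602816457604
```

The fitted bar yaw of -0.8° matches the chest yaw of about -1.2°, within measuring error. There is plenty of time, so I'll press once more and harder to confirm it is on the hard stop.

```bash
python3 -m handwheel '[{"dx":0,"dy":5,"dz":0,"ax":0,"ay":0,"az":0},{"dx":0,"dy":10,"dz":0,"ax":0,"ay":0,"az":0},{"dx":0,"dy":15,"dz":-0.2,"ax":0,"ay":0,"az":0},{"dx":0,"dy":18.5,"dz":-0.4,"ax":0,"ay":0,"az":0},{"dx":0,"dy":18.5,"dz":-0.4,"ax":0,"ay":0,"az":0}]'|grep -E "pos|force"; python3 -m handwheel '[{"dx":4,"dy":0,"dz":0,"ax":0,"ay":0,"az":0},{"dx":8,"dy":0,"dz":0,"ax":0,"ay":0,"az":0},{"dx":11,"dy":0,"dz":0,"ax":0,"ay":0,"az":0},{"dx":11,"dy":0,"dz":0,"ax":0,"ay":0,"az":0}]'|grep -E "t:|pos|force"
```

```text
ee_pos: [0.5977, 0.2538, 0.2577]
wrist_force: [0.4, -0.0, -0.2]
t: 9.3
ee_pos: [0.5928, 0.2624, 0.1432]
ee_rot: [[-0.008, 0.004, -1.0], [-0.004, -1.0, -0.004], [-1.0, 0.004, 0.008]]
wrist_force: [-0.5, 0.0, 0.5]
```

```bash
python3 -m handwheel '[{"dx":-0.2,"dy":1.5,"dz":0,"ax":0,"ay":0,"az":0},{"dx":-0.2,"dy":3,"dz":0,"ax":0,"ay":0,"az":0},{"dx":-0.2,"dy":3.8,"dz":0,"ax":0,"ay":0,"az":0},{"dx":-0.2,"dy":4,"dz":0,"ax":0,"ay":0,"az":0}]'|grep -E "pos|force"; python3 -m handwheel '[{"dx":0,"dy":0.3,"dz":0,"ax":0,"ay":0,"az":0},{"dx":0,"dy":0.6,"dz":0,"ax":0,"ay":0,"az":0},{"dx":0,"dy":0.6,"dz":0,"ax":0,"ay":0,"az":0}]'|grep -E "t:|pos|force"
```

```text
ee_pos: [0.5979, 0.2247, 0.1517]
wrist_force: [0.5, 5.7, -0.1]
t: 10.0
ee_pos: [0.5978, 0.2243, 0.1519]
ee_rot: [[0.007, 0.006, -1.0], [0.011, -1.0, -0.006], [-1.0, -0.011, -0.007]]
wrist_force: [1.2, 9.9, -1.0]
```

```bash
python3 -m handwheel '[{"dx":0,"dy":0.4,"dz":0,"ax":0,"ay":0,"az":0},{"dx":0,"dy":0.8,"dz":0,"ax":0,"ay":0,"az":0},{"dx":0,"dy":0.8,"dz":0,"ax":0,"ay":0,"az":0}]'|grep -E "t:|pos|force"
```

```text
t: 10.3
ee_pos: [0.5978, 0.2237, 0.1522]
ee_rot: [[0.009, 0.01, -1.0], [0.02, -1.0, -0.01], [-1.0, -0.02, -0.009]]
wrist_force: [0.9, 20.7, -5.3]
```

The stop is rigid: 20 N moved it only 0.6 mm, and that comes with a slight tool tilt. Now I'll back off.

```bash
python3 -m handwheel '[{"dx":0,"dy":-1.5,"dz":0,"ax":0,"ay":0,"az":0},{"dx":0,"dy":-3,"dz":0,"ax":0,"ay":0,"az":0},{"dx":0,"dy":-5,"dz":0,"ax":0,"ay":0,"az":0},{"dx":-3,"dy":-6,"dz":0,"ax":0,"ay":0,"az":0},{"dx":-7,"dy":-7,"dz":0,"ax":0,"ay":0,"az":0}]'|grep -E "pos|force"; python3 -m handwheel '[{"dx":-3,"dy":-3,"dz":0,"ax":0,"ay":0,"az":0},{"dx":-5,"dy":-7,"dz":0,"ax":0,"ay":0,"az":0},{"dx":-5,"dy":-12,"dz":0,"ax":0,"ay":0,"az":0},{"dx":-5,"dy":-14,"dz":0,"ax":0,"ay":0,"az":0},{"dx":-5,"dy":-14,"dz":0,"ax":0,"ay":0,"az":0}]'; python3 - <<'E'
from rig import viewer,spotter
from h import *
import cv2
d={c:viewer.read_camera(c) for c in('scene','top')}
for c in d:
  for n in ('large_knob','small_knob'): print(c,n,[(np.round(r['uv'],1).tolist(),round(r['conf'],2)) for r in spotter.mark_of(c,n)][:3])
t=d['top']['frame'][155:265,55:180,::-1]; s=d['scene']['frame'][160:300,340:490,::-1]
a=cv2.resize(t,None,fx=3.2,fy=4,interpolation=cv2.INTER_CUBIC); b=cv2.resize(s,(400,440),interpolation=cv2.INTER_CUBIC)
cv2.imwrite('pics/a7.png',np.hstack([a,b]))
E
```

```text
ee_pos: [0.5944, 0.2795, 0.218]
wrist_force: [1.2, -0.3, 0.3]
t: 11.3
ee_pos: [0.5932, 0.4252, 0.2692]
ee_rot: [[-0.001, 0.01, -1.0], [0.003, -1.0, -0.01], [-1.0, -0.003, 0.001]]
wrist_force: [-1.3, 0.1, -0.7]
opening: 0.001
scene large_knob [([393.3, 249.1], 0.69)]
scene small_knob [([235.4, 175.8], 0.7)]
top large_knob [([138.7, 178.4], 0.66)]
top small_knob [([293.4, 234.0], 0.6)]
```

View pics/a7.png

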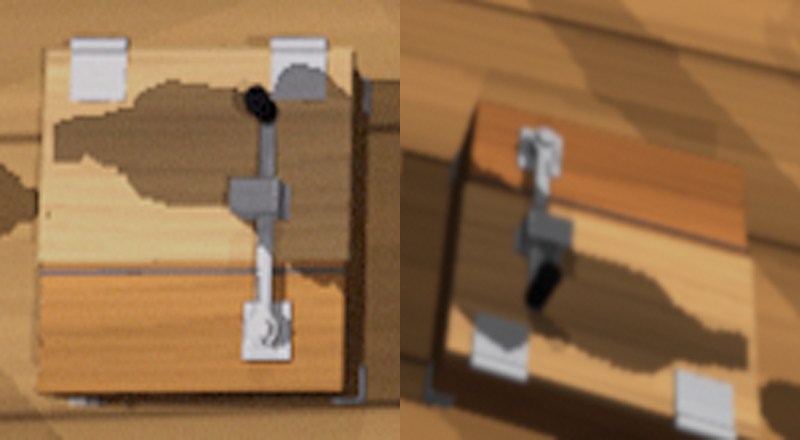

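The hook lies straight through the catch, with the knob at about (260,103) in the left panel, unchanged by the second press. The gripper is clear, so I'm handing in.

```bash
python3 -c "
from rig import order; print(order.finish_job())"
```

```text
the job is handed in; nothing more can be done
None
```

I pushed the larger (left-hand) chest's hook shut with closed fingers, from about 1.18 rad until it was home in its catch. I then backed the gripper clear and handed the job in at about 11.5 s.

**Hook home:** The tool stopped at y ≈ 0.2246 m against 0.224 m predicted. A second press of about 20 N moved it less than 1 mm, so the hook is on a rigid stop. The bar's direction in the top picture (−0.8°) agrees with my estimate of the chest's yaw (about −1.2°, good to about 0.5°). The hook stayed put after I let go.

**Smaller chest:** Its knob shows within about 2 pixels of where it was at the start, and the gripper never went near it.

**Disagreements:**
- After closing, the network's marks for the large knob were 1–3 pixels off the predicted position, which I put down to detector error.
- The first move command was refused for missing row keys, and nothing moved.

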